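Slide a clay tile out over the edge of the ware board

ROBOT

A 6-joint arm with a two-finger parallel gripper is mounted at the origin on the work surface. World frame = base frame: x ahead of the robot, y to its left, z up, the work surface at z = 0. Lengths are in mm, angles in rad, forces in N, time in s.
With the tool pointing down it reaches from about 300 to 775 mm from the base axis. Payload 14.6 kg.
Tool frame: the origin (TCP) lies between the finger pads; the fingertips stand 19 mm ahead of it and the grasp point (between the pads) is the TCP; z points along the fingers, y is the line along which they close (so a half turn about z gives the same grasp; the last joint's range is limited). The gripper opens to 94 mm and grips with 3 to 60 N. Pads are 16 mm wide; open, the fingers measure 119 mm over their backs; the gripper's body (75 mm by 177 mm) begins 78 mm behind the grasp point.
Start: joints at [1.182, 0.3, 1.521, -0, 1.321, -0.067], TCP at [173.948, 521.758, 202.446] pointing down, gripper open.
Joint ranges: [-3.03, 3.03], [-0.79, 2.21], [0.23, 2.52], [-1.04, 4.18], [0, 3.07], [-2.55, 2.55]. Speed limits (rad/s): [2.22, 2.22, 2.57, 3.14, 3.14, 3.14].

INTERFACE

Orientations are given as [roll, pitch, yaw] about the fixed x, y, z axes, in that order (R = Rz(yaw) Ry(pitch) Rx(roll)).
In Python, from cell import monitor, imaging, job, find_in, trace gives the robot as it stands. The module is installed in compiled form; this text tells all that it offers.
- The arm moves only by the tool arm_command, never from a script. Its argument "steps" is a list of rows, each a list of 5 numbers: the opening, from 0 (shut) to 1 (fully open), then the shift along the tool's x, y, z in mm, then the turn about the tool's z in degrees. In form: [[gripper, dx, dy, dz, turn], ...]. A call has 1 to 20 rows; each row is the pose to reach, as a shift and turn from the pose commanded when the call began, along the tool's axes at that moment; what a row does not reach only later rows make up. A row lasts 1/8 s, in which the tool goes at most 62.5 mm and 10.7 degrees, less where a joint would pass 70% of its speed; a pose out of reach is approached as far as the arm can. A call with a gripper value outside its range is refused whole. The fingers move at their own pace and stop on an object; "force" is the grip in N (left out, the last holds). Time passes only in rows, so rows that repeat a pose let the fingers close. It gives the time, the measured TCP pose, the force, the opening and the grip force at its end, in the units of the state.
- monitor.read_state(): the state, without advancing time (a new reading comes with each control period).
- imaging.camera(name): name is "scene" or "top" or "wrist"; returns a dict with "img" (480x640x3 uint8, red, green, blue), "mtx" (3x3 intrinsics, pixels), "D" ([k1, k2, p1, p2, k3] as OpenCV has them; the pictures are not rectified), "view" (4x4, takes a point from world to camera coordinates). Camera axes: x right, y down, z forward; pixel columns grow to the right and rows downward; lengths in mm; the calibration is good to about 2 mm. A picture is of the moment at which its call begins. There is no depth.
- job.sign_off(): hands the job in; it is judged then, once.
Trained networks look in a picture, given as the dict that the camera call returned (one of the last four; its "shot" number tells which), for a name from the list of things; names that differ only in an ending like _2 or _b are one class to them, and where a whole thing is asked for, a point or a joint stands for the part that bears it (a point fixed in the world has none). Each returns a list of dicts, best first, with "p" (0 to 1); they miss things now and then, are a little off and sometimes report something else, mostly with a low value. They report only what shows in the picture. A call takes as long as a camera call. They do not tell look-alikes from the thing itself.
- find_in(picture, target): "rect" ([centre column, centre row, width, height] in pixels, round what is visible of it).
- trace(picture, target): "region" (480x640 bool, what is visible of it) and "rect" ([centre column, centre row, width, height] in pixels, round what is visible of it).
The state is a dict: "clock": time; "joints": joint angles; "qd": joint speeds; "effort": joint torques, N m; "eef_pos": TCP position; "eef_rot": TCP orientation; "wrist_force": force on the tool from outside, world axes, zero at the start; "moment": the same for the moment, N m; "finger_gap": finger opening in mm; "finger_force": force on a finger pad.
Only numpy, scipy, OpenCV 4.12 (cv2) and the standard library are available. Lean on these libraries where they do the work, as an engineer would, in place of code of your own. Each camera call takes 0.05 s, during which the arm holds its last target. There are 200 camera calls.

TASK

Push the flat rectangular clay tile along the wooden ware board with your fingertips until one third of its length (40 mm) sticks out past the board's far long edge, the one away from the robot, so that a potter can later take it by its overhanging end. The tile should end lying flat with its short end parallel to that edge, and it must stay down on the board all the while: do not pick it up. Leave the round coaster and everything else where it is.

Things in the scene. Friction and masses are not known exactly. Their poses are not given: they have to be found in the camera images.
- ware_board: fixed raised plywood board, 300 mm (its x) by 500 mm (its y), top face 45 mm above its origin, which lies on the table under the board's centre. Its x axis points away from the robot (turned up to about 9 degrees); the far long edge is at x = +150 mm in its frame. Nothing stands beyond that edge for 60 mm
- tile: loose flat rectangular off-white fired-clay tile, 120 mm (its x) by 90 mm (its y), 12 mm thick, about 250 g, lying on the left or right half of the board, turned up to 20 degrees to the board, its x axis pointing roughly as the board's x. Origin: centre of its underside. It slides with ordinary friction and stops when no longer pushed
- coaster: loose round off-white clay coaster, 92 mm across and 10 mm thick, lying on the other half of the board; bystander. Origin: centre of its underside
- glaze_jar: small lidded glaze jar, 42 mm across, 55 mm high, standing on the board between the two halves, on the robot's side; bystander. Origin: centre of its underside
- kiln_post: terracotta kiln post, a spool 34 mm across, 45 mm high, standing on the board between the two halves, on the far side; bystander. Origin: centre of its underside
- beaker: white plastic cup, 68 mm across, 75 mm high, on the table left of the board; bystander. Origin: centre of its underside
- brush: flat brush, 200 mm long, lying on the table right of the board along x; bystander. Origin: under its middle
- big_jar: glass jar, 84 mm across, 120 mm high, on the table right of the board, past the brush; bystander. Origin: centre of its underside
There are look-alikes about, which are no part of the job. What is shaped like the tile but blue or red is not meant.

How it is judged:
By the outcome, as a careful person would: the job done as asked, in the order asked, and still so for the second after the job is handed in, with the robot touching nothing.
It also fails if it takes over 35 s, if anything falls off the work surface, if the arm or the gripper's body presses on something with over 40 N, if the wrist force passes 120 N, or if a joint passes its speed limit or range.

## Working session

There is one attempt and no reset: what is moved stays moved. The work goes in short steps, Python scripts to look and compute and a tool call to move; the robot and the scene stay as the last step left them, time stands still between calls to the robot, and variables do not carry over. Pictures are saved under pics/ and viewed, at most 10 in all, crops included, and the job is handed in when it is done.

Besides the shell and the picture viewer there is one more tool, called after "Emit:" in YAML: its name, and indented under it one key for each argument. arm_command: Moves the arm, as the interface text tells. Its arguments: {"type":"object","properties":{"steps":{"type":"array","items":{"type":"array","items":{"type":"number"}}},"force":{"type":"number"}},"required":["steps"]}

```bash
mkdir -p pics; cat > h.py <<'E'
import numpy as np, cv2
from cell import monitor, imaging, job, find_in, trace
def plane(c,uv,z):
    uv=np.asarray(uv,float).reshape(-1,1,2)
    n=cv2.undistortPoints(uv,np.array(c["mtx"],float),np.array(c["D"],float)).reshape(-1,2)
    V=np.array(c["view"]);R=V[:3,:3];t=V[:3,3];o=-R.T@t
    d=np.c_[n,np.ones(len(n))]@R
    return o+d*((z-o[2])/d[:,2])[:,None]
def proj(c,P):
    V=np.array(c["view"])
    return cv2.projectPoints(np.asarray(P,float).reshape(-1,1,3),cv2.Rodrigues(V[:3,:3])[0],V[:3,3],np.array(c["mtx"],float),np.array(c["D"],float))[0].reshape(-1,2)
E
python3 - <<'E'
from h import *
s=monitor.read_state(); print(s["clock"],s["eef_pos"],s["eef_rot"],s["finger_gap"])
for n in("top","scene"):
    c=imaging.camera(n); cv2.imwrite(f"pics/{n}1.png",c["img"][:,:,::-1])
    for t in("tile","coaster","ware_board","glaze_jar","kiln_post"):
        print(n,t,[(round(d["p"],2),np.round(d["rect"]).tolist()) for d in find_in(c,t)][:4])
E
```

```text
0.0 [173.84944328 521.51382397 201.89867539] [-3.14047325e+00 -8.03149395e-05  2.81981298e+00] 93.97868023007426
top tile [(0.89, [259.0, 173.0, 47.0, 41.0]), (0.83, [199.0, 237.0, 49.0, 40.0]), (0.56, [282.0, 237.0, 38.0, 45.0]), (0.25, [320.0, 221.0, 6.0, 16.0])]
top coaster [(0.81, [362.0, 258.0, 34.0, 32.0])]
top ware_board [(0.63, [318.0, 262.0, 175.0, 115.0]), (0.28, [319.0, 287.0, 15.0, 12.0])]
top glaze_jar [(0.56, [318.0, 288.0, 15.0, 14.0])]
top kiln_post [(0.47, [322.0, 222.0, 6.0, 10.0])]
scene tile [(0.98, [336.0, 235.0, 52.0, 35.0]), (0.86, [410.0, 258.0, 36.0, 39.0]), (0.69, [380.0, 198.0, 33.0, 28.0])]
scene coaster [(0.57, [269.0, 277.0, 33.0, 31.0])]
scene ware_board []
scene glaze_jar []
scene kiln_post [(0.61, [272.0, 228.0, 14.0, 20.0]), (0.57, [324.0, 261.0, 10.0, 21.0])]
```

View pics/top1.png

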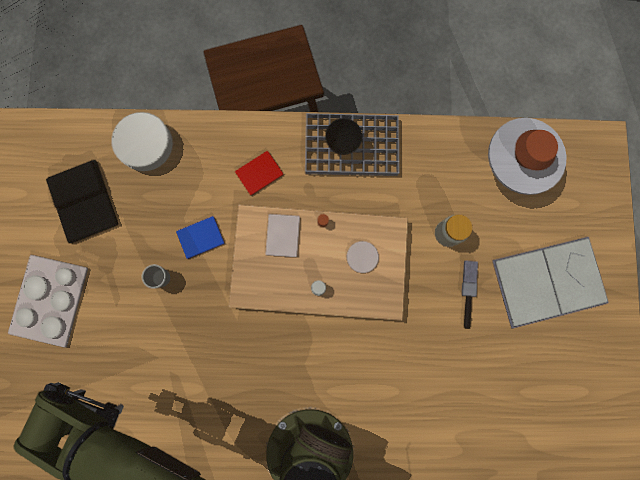

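View pics/scene1.png

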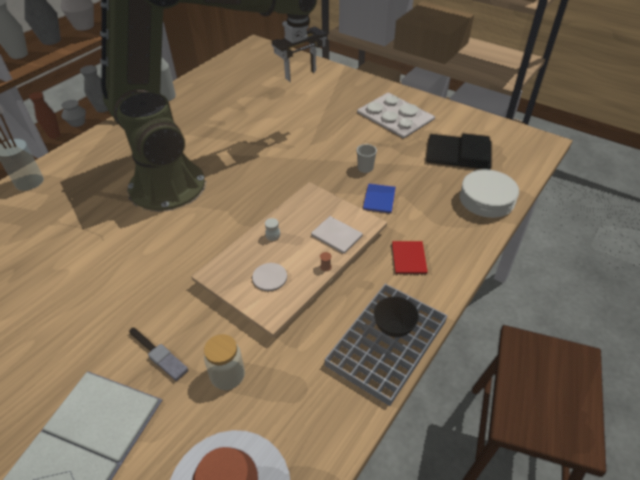

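Top view: white tile at (283,236) on the left half of the board (corners about (237,205), (410,217), (406,321), (231,308)); coaster at (362,257), jar (319,288), post (323,221). Blue and red look-alikes lie off the board.

```bash
python3 - <<'E'
from h import *
c=imaging.camera("top")
ts=trace(c,"tile")
for t in ts:
    m=t["region"]; print(t["p"],t["rect"],c["img"][m].mean(0))
    (p,)= [cv2.boxPoints(cv2.minAreaRect(np.argwhere(m)[:,::-1].astype(np.float32)))]
    P=plane(c,p,57); print(np.round(P[:,:2]),P[:,:2].mean(0), np.linalg.norm(P-np.roll(P,1,0),axis=1))
print("board",np.round(plane(c,[[237,205],[410,217],[406,321],[231,308]],45)))
print("post,jar,coaster",np.round(plane(c,[[323,221],[319,288]],90)),plane(c,[[362,257]],55))
R=cv2.Rodrigues(np.zeros(3))[0]
from scipy.spatial.transform import Rotation as Ro
s=monitor.read_state();print(Ro.from_euler("xyz",s["eef_rot"]).as_matrix().round(3))
w=imaging.camera("wrist");V=np.array(w["view"]);o=-V[:3,:3].T@V[:3,3]
T=Ro.from_euler("xyz",s["eef_rot"]).as_matrix()
print("wristcam in tool",T.T@(o-s["eef_pos"]),T.T@V[2,:3],w["mtx"])
E
```

```text
0.97 [281.8, 235.2, 34.9, 45.1] [167.72403336 155.39347991 149.82714177]
[[560. 137.]
 [684. 132.]
 [679.  38.]
 [555.  44.]] [619.71062084  87.68775072] [ 92.64377672 124.67982981  93.7578094  124.69538889]
0.83 [258.4, 173.3, 45.1, 41.8] [152.62001771  28.44375554  19.36226749]
[[808. 233.]
 [874. 137.]
 [800.  89.]
 [735. 184.]] [804.18040971 160.71995403] [ 87.73924904 116.98928189  88.38583778 116.12276929]
0.73 [199.8, 236.4, 50.7, 39.7] [ 43.39181747  71.54287962 145.54445319]
[[626. 400.]
 [675. 287.]
 [593. 250.]
 [544. 362.]] [609.46072253 324.50562751] [ 90.47908786 122.92933033  90.84697823 121.95471294]
board [[ 708.  223.   45.]
 [ 683. -286.   45.]
 [ 380. -272.   45.]
 [ 409.  229.   45.]]
post,jar,coaster [[658. -29.  90.]
 [468. -20.  90.]] [[ 560.67678938 -143.54561442   55.        ]]
[[-0.949  0.316 -0.   ]
 [ 0.316  0.949 -0.   ]
 [ 0.    -0.    -1.   ]]
wristcam in tool [  84.11299733   -0.46557596 -182.06790252] [-2.86036495e-01 -7.55130958e-04  9.58218427e-01] [[365.62480825   0.         320.20468538]
 [  0.         365.62480825 240.59892252]
 [  0.           0.           1.        ]]
```

Emit:
arm_command:
  steps:
    - [1,-436,-310,0,-15.4]
    - [1,-436,-310,0,-15.4]
    - [1,-436,-310,0,-15.4]
    - [1,-436,-310,0,-15.4]
    - [1,-436,-310,0,-15.4]
    - [1,-436,-310,0,-15.4]
    - [1,-436,-310,0,-15.4]
    - [1,-436,-310,0,-15.4]
    - [1,-436,-310,0,-15.4]
    - [1,-436,-310,0,-15.4]
    - [1,-436,-310,0,-15.4]
    - [1,-436,-310,0,-15.4]
    - [1,-436,-310,0,-15.4]
    - [1,-436,-310,0,-15.4]
    - [1,-436,-310,0,-15.4]
    - [1,-436,-310,0,-15.4]

```text
clock: 2.75
eef_pos: [489.5, 89.8, 202.5]
eef_rot: [-3.142, 0.0, 3.089]
wrist_force: [0.2, -0.5, -0.2]
finger_gap: 93.9
finger_force: 0.0
```

```bash
python3 - <<'E'
from h import *
c=imaging.camera("wrist"); cv2.imwrite("pics/w1.png",c["img"][:,:,::-1])
s=monitor.read_state(); print(s["clock"],s["eef_pos"],s["eef_rot"],s["qd"],s["wrist_force"])
for t in trace(c,"tile"):
    m=t["region"]; print(t["p"],t["rect"],c["img"][m].mean(0))
E
```

```text
2.8 [489.50523839  89.77138134 202.43633385] [-3.14154975e+00 -5.02983434e-05  3.08858216e+00] [ 1.72835015e-04 -1.54537899e-03  1.12879606e-04  4.24818297e-05
  9.97559364e-04 -2.29906405e-04] [-0.99872282 -0.27107339  0.16189167]
0.96 [326.5, 341.1, 91.3, 99.2] [155.16204414 145.72748731 135.55399504]
0.86 [390.6, 450.4, 111.1, 45.1] [114.09033401  23.14347166  20.34843117]
0.78 [537.2, 308.2, 126.9, 109.7] [ 28.4636161  48.8982562 107.528386 ]
```

View pics/w1.png

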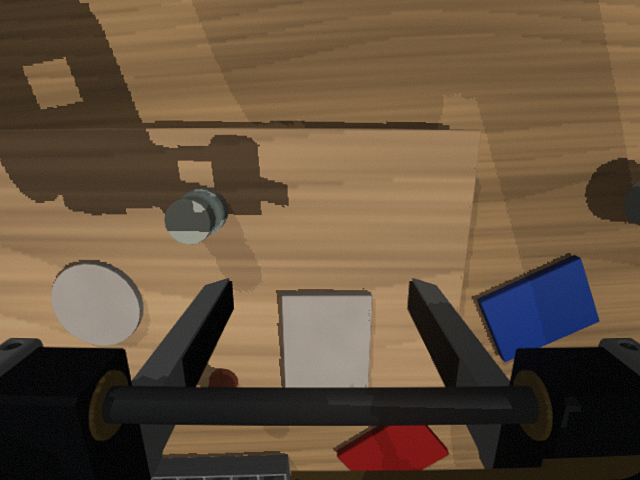

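Wrist view: tile's near edge runs (280,294)–(371,292), right end hidden by the gripper; board's near edge at row ~129, its left edge (480,130)–(467,270). Measure these.

```bash
python3 - <<'E'
from h import *
c=imaging.camera("wrist"); print("tile near/sides",np.round(plane(c,[[280,294],[371,292],[285,385],[369,385]],57),1).tolist())
print("board near",np.round(plane(c,[[300,128.5],[479,130],[467,270]],45),1).tolist())
t=imaging.camera("top"); g=cv2.cvtColor(t["img"],cv2.COLOR_RGB2GRAY)
cv2.imwrite("pics/t2.png",cv2.resize(t["img"][195:330,220:420,::-1],None,fx=4,fy=4,interpolation=cv2.INTER_CUBIC))
cv2.imwrite("pics/w2.png",cv2.resize(c["img"][100:300,250:500,::-1],None,fx=3,fy=3,interpolation=cv2.INTER_CUBIC))
E
```

```text
tile near/sides [[555.3, 46.2, 57.0], [557.9, 135.2, 57.0], [661.6, 42.3, 57.0], [666.4, 131.9, 57.0]]
board near [[401.5, 75.8, 45.0], [410.6, 236.2, 45.0], [544.9, 233.1, 45.0]]
```

View pics/t2.png

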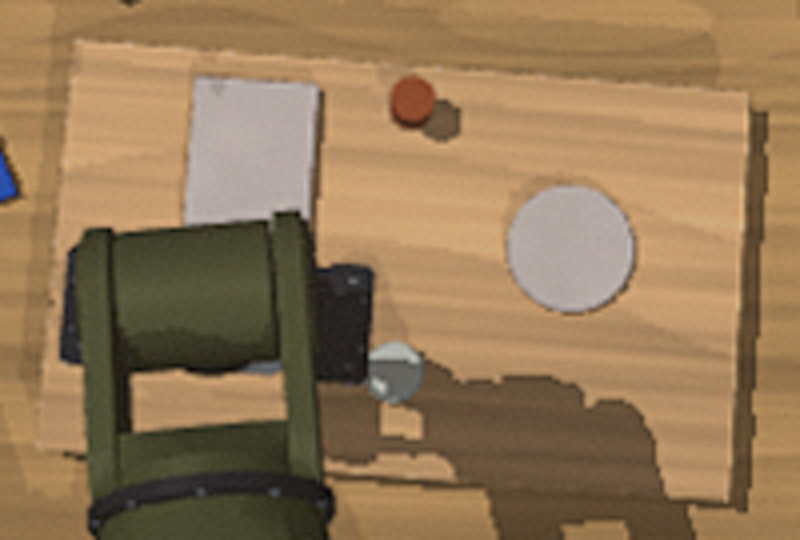

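View pics/w2.png

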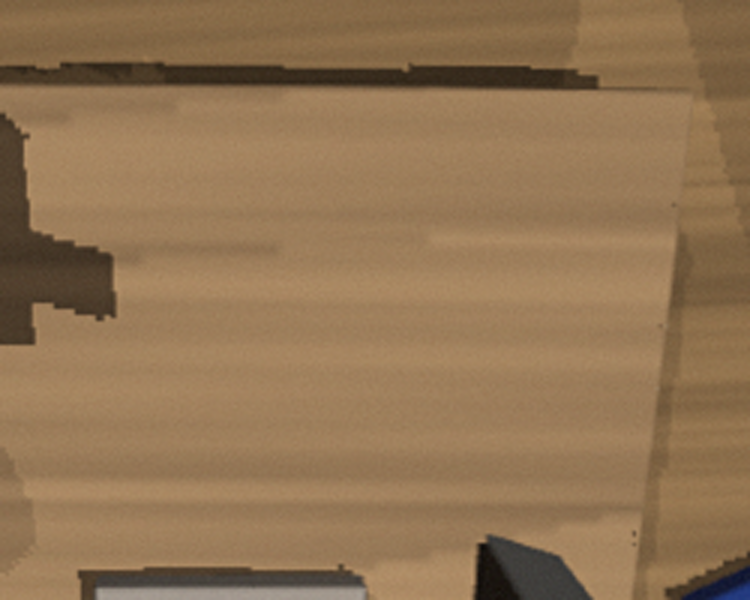

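```bash
python3 - <<'E'
from h import *
c=imaging.camera("wrist"); t=imaging.camera("top")
def f(a): return 219.625+a[0]/4,194.625+a[1]/4
def g(a): return 249.67+a[0]/3,99.67+a[1]/3
tB=plane(t,[f(a) for a in[(75,41),(748,93),(728,500),(42,446)]],45)[:,:2]
tT=plane(t,[f(a) for a in[(195,77),(320,87)]],57)[:,:2]
wB=plane(c,[g(a) for a in[(0,85),(690,93)]],45)[:,:2]
wT=plane(c,[g(a) for a in[(95,588),(365,587)]],57)[:,:2]
wT0=plane(c,[g(a) for a in[(80,572),(340,569)]],45)[:,:2]
ang=lambda a,b:np.degrees(np.arctan2(*(b-a if (b-a)[1]>0 else a-b)))
for n,a in(("far edge",tB[:2]),("near edge",tB[2:]),("tile far",tT),("w near",wB),("w tile near",wT),("w tile near bottom",wT0)): print(n,a.round(1).tolist(),ang(*a).round(2))
def dist(l,p): d=(l[1]-l[0])/np.linalg.norm(l[1]-l[0]); q=p-l[0]; return abs(q@np.array([-d[1],d[0]]))
print("depth board top", [dist(tB[:2],p) for p in tB[2:]])
print("tile far to far edge",[dist(tB[:2],p) for p in tT])
print("tile near to near edge (w)",[dist(wB,p) for p in wT],[dist(wB,p) for p in wT0])
E
```

```text
far edge [[708.9, 219.3], [679.7, -276.0]] 3.37
near edge [[383.3, -259.3], [414.0, 231.9]] 3.57
tile far [[681.5, 129.5], [675.8, 38.7]] 3.56
w near [[398.5, 31.0], [411.2, 236.8]] 3.53
w tile near [[557.2, 47.4], [561.5, 135.5]] 2.82
w tile near bottom [[556.6, 41.1], [560.1, 128.7]] 2.32
depth board top [np.float64(296.82516486204844), np.float64(295.1197464243957)]
tile far to far edge [np.float64(22.105700178960735), np.float64(22.397336240297502)]
tile near to near edge (w) [np.float64(157.32865461335913), np.float64(156.23310891547416)] [np.float64(157.1285625847269), np.float64(155.27539209650345)]
```

Emit:
arm_command:
  steps:
    - [0.5,-42,6,0,0.5]
    - [0.5,-42,6,40,0.5]
    - [0.5,-42,6,80,0.5]
    - [0.5,-42,6,110,0.5]
    - [0.5,-42,6,125,0.5]
    - [0.5,-42,6,135,0.5]
    - [0.5,-42,6,135,0.5]
    - [0.5,-42,6,135,0.5]

```text
clock: 4.05
eef_pos: [532.3, 93.6, 68.4]
eef_rot: [3.141, 0.001, 3.08]
wrist_force: [0.2, -0.6, -0.5]
finger_gap: 47.2
finger_force: 0.0
```

```bash
python3 - <<'E'
from h import *
c=imaging.camera("wrist"); cv2.imwrite("pics/w3.png",c["img"][:,:,::-1])
s=monitor.read_state(); print(s["clock"],s["eef_pos"],s["eef_rot"],s["finger_gap"],s["wrist_force"])
E
```

```text
4.1 [532.24456466  93.62195571  68.33977873] [3.14134006e+00 1.42178402e-03 3.07988099e+00] 46.78411106586378 [-0.71204172 -0.08424122 -0.59019833]
```

View pics/w3.png

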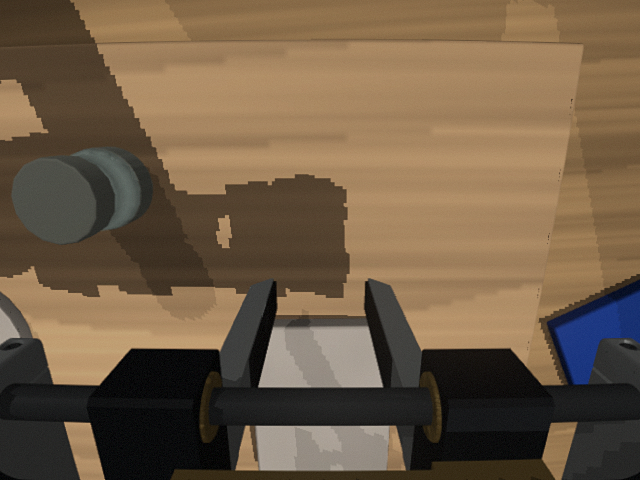

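Fingertips stand behind the tile's near edge (row ~318), centred on it (columns 275/368 vs tile 258–388). Push, stopping a bit short.

Emit:
arm_command:
  steps:
    - [0.5,-8,0,0,0]
    - [0.5,-13,0,0,0]
    - [0.5,-17,0,0,0]
    - [0.5,-21,0,0,0]
    - [0.5,-25,0,0,0]
    - [0.5,-29,0,0,0]
    - [0.5,-33,0,0,0]
    - [0.5,-37,0,0,0]
    - [0.5,-41,0,0,0]
    - [0.5,-45,0,0,0]
    - [0.5,-49,0,0,0]
    - [0.5,-53,0,0,0]
    - [0.5,-57,0,0,0]
    - [0.5,-61,0,0,0]
    - [0.5,-65,0,0,0]
    - [0.5,-68,0,0,0]
    - [0.5,-71,0,0,0]
    - [0.5,-73,0,0,0]
    - [0.5,-74,0,0,0]
    - [0.5,-74,0,0,0]

```text
clock: 6.6
eef_pos: [605.7, 89.0, 67.4]
eef_rot: [-3.142, 0.0, 3.08]
wrist_force: [-0.6, 0.5, 0.6]
finger_gap: 46.9
finger_force: 0.0
```

```bash
python3 - <<'E'
from h import *
c=imaging.camera("wrist"); t=imaging.camera("top")
s=monitor.read_state(); print(s["clock"],s["eef_pos"],s["eef_rot"],s["wrist_force"])
a=cv2.resize(t["img"][195:270,230:330,::-1],None,fx=7,fy=7,interpolation=cv2.INTER_CUBIC)
cv2.imwrite("pics/t4.png",a); cv2.imwrite("pics/w4.png",c["img"][:,:,::-1])
E
```

```text
6.7 [605.59832315  88.99932189  67.4451051 ] [-3.14157842e+00 -1.73595255e-05  3.07987555e+00] [ 0.30549089  1.38409627 -0.68979887]
```

View pics/t4.png

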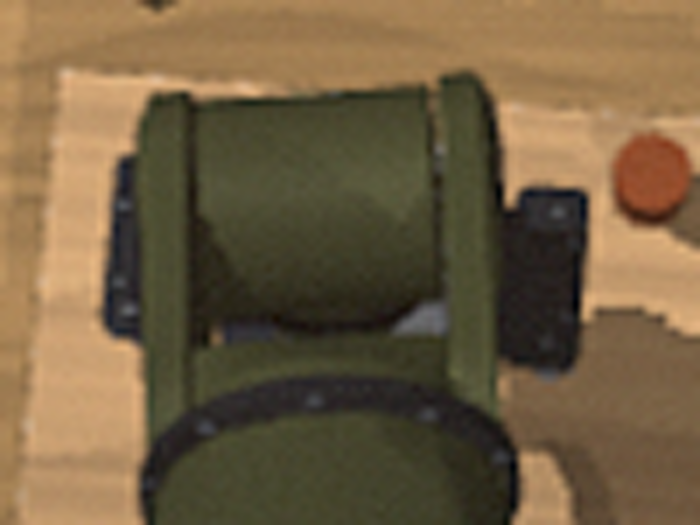

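Top crop: the arm hides the tile; back off to look.

Emit:
arm_command:
  steps:
    - [0.5,15,0,0,0]
    - [0.5,40,0,-20,0]
    - [0.5,80,0,-60,0]
    - [0.5,120,0,-100,0]
    - [0.5,150,0,-120,0]
    - [0.5,150,0,-120,0]
    - [0.5,150,0,-120,0]
    - [0.5,150,0,-120,0]

```text
clock: 7.7
eef_pos: [456.2, 98.1, 186.5]
eef_rot: [-3.141, -0.002, 3.08]
wrist_force: [-0.1, -0.5, -0.0]
finger_gap: 46.9
finger_force: 0.0
```

```bash
python3 - <<'E'
from h import *
c=imaging.camera("wrist"); t=imaging.camera("top")
s=monitor.read_state(); print(s["clock"],s["eef_pos"],s["eef_rot"])
a=cv2.resize(t["img"][185:275,230:330,::-1],None,fx=6,fy=6,interpolation=cv2.INTER_CUBIC)
b=cv2.resize(c["img"][:,:,::-1],None,fx=1,fy=1)
cv2.imwrite("pics/t5.png",a); cv2.imwrite("pics/w5.png",b)
E
```

```text
7.8 [456.12042087  98.13397262 186.66180804] [-3.14131314e+00 -1.38921902e-03  3.07963824e+00]
```

View pics/t5.png

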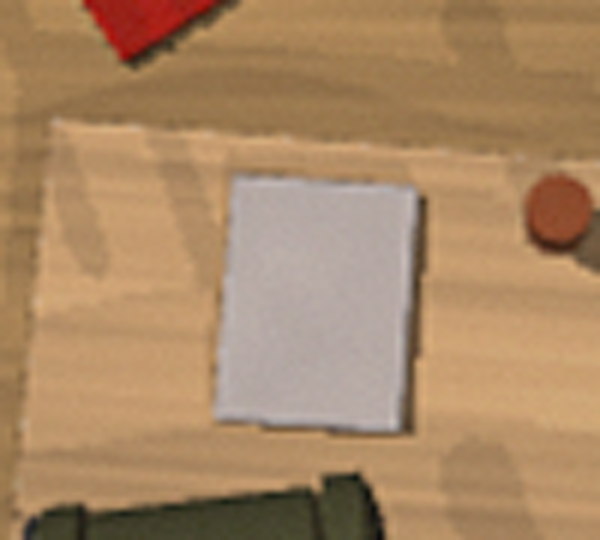

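View pics/w5.png

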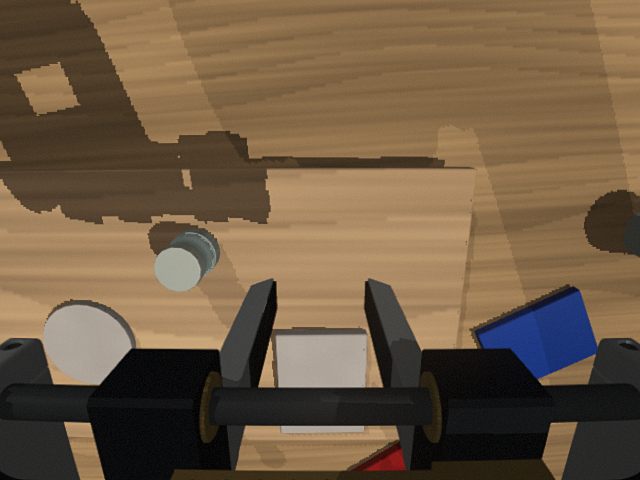

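Top crop: tile at far corners (232,175), (416,187) of the crop, i.e. as before; it seems not to have moved. Check numerically what happened during the push.

```bash
python3 - <<'E'
from h import *
for n in("w3","w4","w5"):
    im=cv2.imread(f"pics/{n}.png"); print(n,[tuple(im[r,322]) and im[r,322].astype(int).tolist() for r in range(250,390,8)])
c=imaging.camera("wrist");t=imaging.camera("top")
print("near now",plane(c,[[275,334],[366,332]],57).round(1).tolist(),"board near",plane(c,[[250,169],[474,168.5]],45).round(1).tolist())
f=lambda a:(229.58+a[0]/6,184.58+a[1]/6)
print("tile",plane(t,[f(a) for a in[(232,175),(418,187),(403,432),(216,418)]],57).round(1).tolist())
print("edge",plane(t,[f(a) for a in[(55,120),(520,158)]],45).round(1).tolist())
for z in (45,48,57):print(z,proj(c,[[570,95,z]]))
E
```

```text
w3 [[49, 68, 86], [43, 61, 77], [47, 65, 80], [52, 72, 91], [42, 59, 76], [47, 64, 84], [93, 130, 164], [95, 131, 164], [100, 136, 171], [65, 70, 75], [152, 162, 173], [149, 159, 170], [152, 162, 173], [136, 145, 154], [130, 141, 151], [128, 137, 148], [129, 138, 147], [133, 142, 150]]
w4 [[73, 78, 84], [70, 77, 81], [69, 76, 81], [70, 77, 81], [72, 78, 82], [77, 82, 86], [72, 79, 84], [80, 87, 92], [152, 163, 173], [150, 161, 171], [149, 158, 170], [151, 161, 172], [148, 157, 167], [134, 144, 152], [134, 144, 151], [130, 140, 149], [128, 138, 146], [132, 141, 149]]
w5 [[101, 138, 173], [107, 148, 184], [105, 144, 179], [105, 143, 179], [102, 141, 174], [100, 136, 170], [100, 137, 171], [98, 137, 169], [104, 144, 177], [100, 137, 171], [69, 74, 79], [155, 165, 175], [153, 166, 174], [157, 167, 178], [157, 167, 178], [154, 166, 174], [153, 163, 173], [161, 173, 182]]
near now [[555.9, 47.5, 57.0], [559.1, 135.3, 57.0]] board near [[399.1, 39.4, 45.0], [410.6, 235.9, 45.0]]
tile [[681.8, 129.9, 57.0], [677.6, 39.8, 57.0], [558.4, 44.5, 57.0], [563.5, 134.1, 57.0]]
edge [[709.8, 218.3, 45.0], [695.2, -9.5, 45.0]]
45 [[324.80854157 337.55101656]]
48 [[324.84137434 339.16318809]]
57 [[324.94297518 344.15334971]]
```

Emit:
arm_command:
  steps:
    - [0.5,-60,0,0,0]
    - [0.5,-70,0,60,0]
    - [0.5,-70,0,100,0]
    - [0.5,-70,0,118,0]
    - [0.5,-70,0,121,0]
    - [0.5,-70,0,121,0]
    - [0.5,-70,0,122,0]
    - [0.5,-70,0,122,0]

```text
clock: 8.9
eef_pos: [526.0, 93.9, 66.0]
eef_rot: [3.141, 0.001, 3.08]
wrist_force: [0.8, -0.3, -0.4]
finger_gap: 47.0
finger_force: 0.0
```

```bash
python3 - <<'E'
from h import *
s=monitor.read_state(); print(s["clock"],s["eef_pos"],s["wrist_force"],s["finger_gap"])
c=imaging.camera("wrist")
cv2.imwrite("pics/w6.png",c["img"][:,:,::-1])
x,y=s["eef_pos"][:2]
# predicted tip inner corner pixels at robot-side face for assumed tip heights
for h in(19,10,0): 
  print(h,proj(c,[[x+sx*8,y+sy*26,s["eef_pos"][2]-h] for sx in(-1,1) for sy in(-1,1)]).round(0).tolist())
E
```

```text
8.9 [526.04341793  93.94077823  66.03477749] [ 0.79719927 -0.33350448 -0.39551333] 47.03217590427235
19 [[276.0, 270.0], [365.0, 264.0], [279.0, 294.0], [365.0, 290.0]]
10 [[274.0, 275.0], [366.0, 270.0], [277.0, 301.0], [367.0, 296.0]]
0 [[272.0, 282.0], [369.0, 277.0], [275.0, 309.0], [369.0, 304.0]]
```

Emit:
arm_command:
  steps:
    - [0.5,0,0,1,0]
    - [0.5,0,0,2,0]
    - [0.5,0,0,2,0]
    - [0.5,0,0,2.5,0]
    - [0.5,0,0,2.5,0]

```text
clock: 9.57
eef_pos: [525.8, 93.9, 62.9]
eef_rot: [-3.142, -0.0, 3.08]
wrist_force: [-0.6, 0.0, -0.3]
finger_gap: 47.2
finger_force: 0.0
```

Emit:
arm_command:
  steps:
    - [0.5,0,0,1,0]
    - [0.5,0,0,2,0]
    - [0.5,0,0,2,0]

```text
clock: 9.95
eef_pos: [525.8, 93.9, 60.8]
eef_rot: [-3.142, -0.0, 3.08]
wrist_force: [0.5, 0.8, -0.2]
finger_gap: 47.1
finger_force: 0.0
```

Emit:
arm_command:
  steps:
    - [0.5,0,0,1,0]
    - [0.5,0,0,2,0]
    - [0.5,0,0,2,0]

```text
clock: 10.32
eef_pos: [525.7, 93.9, 58.8]
eef_rot: [-3.142, -0.0, 3.08]
wrist_force: [-0.2, 0.3, -0.0]
finger_gap: 47.0
finger_force: 0.0
```

Emit:
arm_command:
  steps:
    - [0.5,0,0,1,0]
    - [0.5,0,0,2,0]
    - [0.5,0,0,2,0]

```text
clock: 10.7
eef_pos: [525.8, 93.9, 56.9]
eef_rot: [-3.142, -0.0, 3.08]
wrist_force: [1.2, -0.2, 0.3]
finger_gap: 47.2
finger_force: 0.0
```

Emit:
arm_command:
  steps:
    - [0.5,0,0,1,0]
    - [0.5,0,0,2,0]
    - [0.5,0,0,2,0]

```text
clock: 11.08
eef_pos: [525.7, 93.9, 54.8]
eef_rot: [-3.142, -0.0, 3.08]
wrist_force: [0.0, 1.6, 0.6]
finger_gap: 46.8
finger_force: 0.0
```

Emit:
arm_command:
  steps:
    - [0.5,0,0,1,0]
    - [0.5,0,0,2,0]
    - [0.5,0,0,2,0]

```text
clock: 11.45
eef_pos: [525.8, 93.9, 52.9]
eef_rot: [-3.142, -0.0, 3.08]
wrist_force: [0.3, 0.5, 0.1]
finger_gap: 47.1
finger_force: 0.0
```

```bash
python3 - <<'E'
from h import *
c=imaging.camera("wrist"); cv2.imwrite("pics/w7.png",c["img"][:,:,::-1])
a=cv2.imread("pics/w6.png")[240:330,200:440]; b=c["img"][240:330,200:440,::-1]
cv2.imwrite("pics/w67.png",cv2.resize(np.vstack([a,b]),None,fx=3,fy=3))
E
```

```text
(no output)
```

View pics/w67.png

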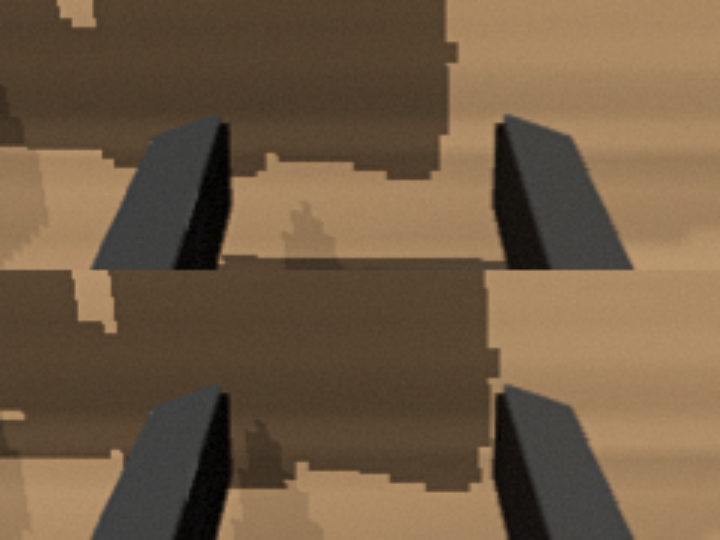

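The crop shows the fingertip corners at rows ~279 (robot side) and ~309 (far side), matching tips about level with the reported TCP rather than 19 mm ahead; so the earlier pass went over the tile. Lower to z≈49 and push.

Emit:
arm_command:
  steps:
    - [0.5,0,0,1.5,0]
    - [0.5,0,0,3,0]
    - [0.5,0,0,3.5,0]
    - [0.5,0,0,3.5,0]

```text
clock: 12.0
eef_pos: [525.8, 93.9, 49.4]
eef_rot: [-3.142, -0.0, 3.08]
wrist_force: [-0.2, -0.1, -0.6]
finger_gap: 46.7
finger_force: 0.0
```

Emit:
arm_command:
  steps:
    - [0.5,-8,0,0,0]
    - [0.5,-15,0,0,0]
    - [0.5,-20,0,0,0]
    - [0.5,-24,0,0,0]
    - [0.5,-28,0,0,0]
    - [0.5,-32,0,0,0]
    - [0.5,-36,0,0,0]
    - [0.5,-40,0,0,0]
    - [0.5,-40,0,0,0]

```text
clock: 13.12
eef_pos: [566.1, 91.4, 49.5]
eef_rot: [3.142, 0.0, 3.08]
wrist_force: [-0.0, 0.2, -0.1]
finger_gap: 46.8
finger_force: 0.0
```

```bash
python3 - <<'E'
from h import *
s=monitor.read_state(); print(s["clock"],s["eef_pos"],s["wrist_force"],s["finger_gap"])
c=imaging.camera("wrist"); im=c["img"].astype(int); cv2.imwrite("pics/w8.png",c["img"][:,:,::-1])
print([(r,im[r,322].tolist()) for r in range(270,340,4)])
print([(d["p"],d["rect"],c["img"][d["region"]].mean(0).round()) for d in trace(c,"tile")])
E
```

```text
13.125 [566.06264199  91.39822296  49.46092447] [-0.01984456  0.21288229 -0.07294574] 46.772880653966844
[(270, [85, 67, 49]), (274, [87, 68, 50]), (278, [84, 65, 46]), (282, [87, 70, 50]), (286, [81, 64, 47]), (290, [92, 73, 51]), (294, [98, 74, 55]), (298, [98, 78, 57]), (302, [97, 73, 54]), (306, [80, 64, 50]), (310, [78, 70, 65]), (314, [84, 77, 70]), (318, [92, 87, 82]), (322, [180, 169, 159]), (326, [174, 166, 154]), (330, [174, 165, 153]), (334, [177, 166, 156]), (338, [172, 162, 151])]
[(0.83, [321.1, 388.7, 150.3, 163.0], array([152., 143., 134.])), (0.69, [605.5, 307.4, 69.0, 97.9], array([ 26.,  48., 109.]))]
```

The tile now moves with the fingers. Continue, stopping short.

Emit:
arm_command:
  steps:
    - [0.5,-4,0,0,0]
    - [0.5,-8,0,0,0]
    - [0.5,-12,0,0,0]
    - [0.5,-16,0,0,0]
    - [0.5,-20,0,0,0]
    - [0.5,-24,0,0,0]
    - [0.5,-28,0,0,0]
    - [0.5,-32,0,0,0]
    - [0.5,-36,0,0,0]
    - [0.5,-40,0,0,0]
    - [0.5,-42,0,0,0]
    - [0.5,-43,0,0,0]
    - [0.5,-43,0,0,0]

```text
clock: 14.85
eef_pos: [608.7, 88.8, 49.4]
eef_rot: [-3.142, 0.0, 3.08]
wrist_force: [-0.3, 0.9, 0.6]
finger_gap: 46.9
finger_force: 0.5
```

Emit:
arm_command:
  steps:
    - [0.5,15,0,0,0]
    - [0.5,50,0,-20,0]
    - [0.5,100,0,-60,0]
    - [0.5,150,0,-120,0]
    - [0.5,150,0,-140,0]
    - [0.5,150,0,-140,0]
    - [0.5,150,0,-140,0]

```text
clock: 15.72
eef_pos: [459.0, 98.0, 188.7]
eef_rot: [-3.141, -0.0, 3.08]
wrist_force: [-0.3, -0.7, 0.5]
finger_gap: 47.3
finger_force: 0.0
```

```bash
cat > m.py <<'E'
from h import *
s=monitor.read_state(); print(s["clock"],s["eef_pos"],s["wrist_force"])
t=imaging.camera("top")
g=t["img"].astype(int)
m=((g.max(2)-g.min(2))<40)&(g.min(2)>115)
n,l,st,ce=cv2.connectedComponentsWithStats(m.astype(np.uint8),connectivity=4)
for i in range(1,n):
    if 200<st[i,4]<3000 and 200<ce[i][0]<400 and 180<ce[i][1]<320:
        P=plane(t,np.argwhere(l==i)[:,::-1].astype(float),57)[:,:2]
        e=np.array([np.cos(np.radians(3.5)),-np.sin(np.radians(3.5))]);f=np.array([-e[1],e[0]])
        r=cv2.minAreaRect(P.astype(np.float32)); b=P@e
        print(st[i],P.mean(0).round(1),"rect",np.round(r[0],1),np.round(r[1],1),round(r[2],2))
        # near/far edge position along board x, by strips in board y
        y=P@f; k=np.linspace(y.min()+8,y.max()-8,4)
        print("far",[b[abs(y-v)<6].max().round(1) for v in k],"near",[b[abs(y-v)<6].min().round(1) for v in k])
F=plane(t,[[229.58+55/6,184.58+20],[229.58+520/6,184.58+158/6]],45)[:,:2]@np.array([np.cos(np.radians(3.5)),-np.sin(np.radians(3.5))]);print("board edge",F)
cv2.imwrite("pics/t9.png",t["img"][:,:,::-1])
c=imaging.camera("wrist"); im=c["img"].astype(int); cv2.imwrite("pics/w9.png",c["img"][:,:,::-1])
for u in(295,345):
    col=im[:,u]; q=[r for r in range(120,399) if abs(col[r+1].sum()-col[r-2].sum())>90]; print(u,q)
E
python3 m.py
```

```text
15.725 [458.98312044  97.98115589 188.70876618] [-0.25760643 -0.70971785  0.47948145]
[ 268  194   34   43 1257] [678.4  83.3] rect [678.7  83.3] [ 90.3 119.7] 86.79
far [np.float64(732.3), np.float64(730.7), np.float64(731.5), np.float64(731.9)] near [np.float64(613.5), np.float64(614.3), np.float64(612.5), np.float64(613.3)]
[347 241  31  32 782] [ 561.6 -143.6] rect [ 562.1 -143.4] [89.8 86.8] 0.46
far [np.float64(599.9), np.float64(612.8), np.float64(614.1), np.float64(600.6)] near [np.float64(535.9), np.float64(525.5), np.float64(526.6), np.float64(539.6)]
board edge [695.1455081  694.51258576]
295 [153, 154, 155, 164, 165, 166, 167, 373, 374, 375, 376, 381, 382, 383, 384, 386, 387, 388, 389]
345 [153, 154, 155, 164, 165, 166, 167, 372, 373, 374, 375, 381, 382, 383, 386, 387, 388, 389]
```

Emit:
arm_command:
  steps:
    - [0.5,-60,0,20,0]
    - [0.5,-110,0,60,0]
    - [0.5,-125,0,110,0]
    - [0.5,-130,0,135,0]
    - [0.5,-130,0,140,0]
    - [0.5,-138,0,140,0]
    - [0.5,-144,0,140,0]
    - [0.5,-147,0,140,0]
    - [0.5,-149,0,140,0]
    - [0.5,-151,0,140,0]
    - [0.5,-152.5,0,140,0]
    - [0.5,-153.2,0,140,0]
    - [0.5,-153.2,0,140,0]
    - [0.5,-153.2,0,140,0]

```text
clock: 17.58
eef_pos: [611.8, 88.6, 49.4]
eef_rot: [-3.142, -0.0, 3.08]
wrist_force: [-1.4, -0.1, 3.4]
finger_gap: 47.2
finger_force: 1.2
```

Emit:
arm_command:
  steps:
    - [0.5,15,0,0,0]
    - [0.5,50,0,-20,0]
    - [0.5,100,0,-60,0]
    - [0.5,150,0,-120,0]
    - [0.5,180,0,-140,0]
    - [0.5,180,0,-140,0]
    - [0.5,180,0,-140,0]

```text
clock: 18.45
eef_pos: [432.6, 99.6, 189.0]
eef_rot: [-3.142, 0.0, 3.08]
wrist_force: [0.9, -1.2, -1.0]
finger_gap: 46.9
finger_force: 0.0
```

```bash
python3 m.py; python3 - <<'E'
from h import *
# edge profiles along board x beside tile, saved picture t9 (gray) : sub-pixel board far edge
g=cv2.cvtColor(cv2.imread("pics/t9.png"),cv2.COLOR_BGR2GRAY).astype(int)
for u in(250,255,260,312,335): print(u,g[200:222,u].tolist())
for u in(245,330,350): print(u,g[300:322,u].tolist())
E
```

```text
18.45 [432.60088533  99.63422279 189.01445547] [ 0.93018616 -1.1848301  -1.00366573]
[ 268  193   34   43 1255] [681.5  83.2] rect [681.8  83.1] [ 90.3 119.7] 86.79
far [np.float64(735.5), np.float64(733.7), np.float64(734.5), np.float64(735.1)] near [np.float64(616.4), np.float64(617.3), np.float64(615.6), np.float64(616.3)]
[347 241  31  32 779] [ 561.6 -143.5] rect [ 562.1 -143.4] [89.8 86.8] 0.46
far [np.float64(599.9), np.float64(612.8), np.float64(614.1), np.float64(600.6)] near [np.float64(538.7), np.float64(525.5), np.float64(526.6), np.float64(539.6)]
board edge [695.1455081  694.51258576]
295 [179, 180, 181, 194, 195, 196, 386, 387, 388, 389]
345 [180, 181, 182, 194, 195, 196, 386, 387, 388, 389]
250 [116, 124, 121, 118, 112, 121, 166, 170, 165, 164, 154, 151, 151, 151, 154, 162, 164, 158, 162, 162, 167, 163]
255 [118, 123, 125, 124, 121, 120, 143, 152, 147, 149, 151, 143, 130, 136, 138, 142, 145, 143, 145, 156, 156, 155]
260 [119, 123, 124, 122, 123, 119, 139, 175, 162, 162, 169, 166, 149, 147, 153, 156, 151, 146, 141, 144, 148, 147]
312 [122, 126, 135, 134, 136, 131, 120, 123, 130, 128, 144, 166, 152, 154, 164, 163, 155, 152, 149, 149, 147, 149]
335 [130, 128, 132, 128, 119, 120, 119, 119, 125, 129, 124, 111, 126, 156, 148, 156, 157, 160, 160, 162, 153, 145]
245 [85, 84, 83, 77, 78, 69, 54, 46, 35, 32, 35, 31, 35, 30, 36, 33, 32, 35, 31, 29, 34, 30]
330 [150, 151, 154, 160, 160, 158, 156, 152, 146, 116, 84, 81, 82, 85, 85, 84, 79, 79, 78, 78, 82, 79]
350 [145, 146, 148, 156, 158, 158, 156, 153, 122, 71, 86, 90, 87, 86, 83, 89, 82, 74, 77, 76, 80, 81]
```

```bash
python3 - <<'E'
from h import *
t=imaging.camera("top");c=imaging.camera("wrist")
e=np.array([np.cos(np.radians(3.5)),-np.sin(np.radians(3.5))])
P=plane(t,[(250,205.5),(255,205.7),(260,206.1),(312,210.0),(335,212.4)],45)[:,:2]
print("far edge e",(P@e).round(1))
im=c["img"].astype(int).sum(2); 
for u in(290,320,345): print(u,[(r,im[r,u]) for r in range(176,200)],[(r,im[r,u]) for r in range(366,388)])
for v in(180.5,195): print(v,(plane(c,[(290,v),(345,v)],45)[:,:2]@e).round(1))
for v in(370,375,380,385): print(v,(plane(c,[(290,v),(345,v)],57)[:,:2]@e).round(1))
d=[x for x in trace(c,"tile") if c["img"][x["region"]].mean(0).min()>80]
print([x["rect"] for x in d])
E
```

```text
far edge e [695.  695.6 695.6 696.2 694.5]
290 [(176, np.int64(344)), (177, np.int64(351)), (178, np.int64(361)), (179, np.int64(352)), (180, np.int64(339)), (181, np.int64(206)), (182, np.int64(157)), (183, np.int64(157)), (184, np.int64(194)), (185, np.int64(207)), (186, np.int64(193)), (187, np.int64(194)), (188, np.int64(186)), (189, np.int64(184)), (190, np.int64(188)), (191, np.int64(177)), (192, np.int64(166)), (193, np.int64(166)), (194, np.int64(178)), (195, np.int64(299)), (196, np.int64(363)), (197, np.int64(404)), (198, np.int64(403)), (199, np.int64(400))] [(366, np.int64(479)), (367, np.int64(474)), (368, np.int64(479)), (369, np.int64(470)), (370, np.int64(468)), (371, np.int64(469)), (372, np.int64(459)), (373, np.int64(464)), (374, np.int64(469)), (375, np.int64(468)), (376, np.int64(468)), (377, np.int64(468)), (378, np.int64(467)), (379, np.int64(464)), (380, np.int64(459)), (381, np.int64(461)), (382, np.int64(460)), (383, np.int64(475)), (384, np.int64(480)), (385, np.int64(478)), (386, np.int64(494)), (387, np.int64(311))]
320 [(176, np.int64(363)), (177, np.int
[... 1435 characters left out ...]
t64(378)), (197, np.int64(433)), (198, np.int64(440)), (199, np.int64(430))] [(366, np.int64(468)), (367, np.int64(458)), (368, np.int64(459)), (369, np.int64(454)), (370, np.int64(460)), (371, np.int64(453)), (372, np.int64(461)), (373, np.int64(464)), (374, np.int64(466)), (375, np.int64(458)), (376, np.int64(460)), (377, np.int64(463)), (378, np.int64(461)), (379, np.int64(459)), (380, np.int64(437)), (381, np.int64(439)), (382, np.int64(440)), (383, np.int64(459)), (384, np.int64(462)), (385, np.int64(471)), (386, np.int64(482)), (387, np.int64(293))]
180.5 [382.5 382.6]
195 [395.5 395.5]
370 [570.1 570.1]
375 [576.1 576.1]
380 [582.1 582.1]
385 [588.2 588.2]
[[321.7, 448.1, 84.8, 43.9]]
```

Emit:
arm_command:
  steps:
    - [0.5,-40,0,-20,0]
    - [0.5,-40,0,-20,0]
    - [0.5,-40,0,-20,0]
    - [0.5,-40,0,-20,0]

```text
clock: 19.2
eef_pos: [471.5, 97.3, 208.9]
eef_rot: [-3.141, -0.001, 3.08]
wrist_force: [0.2, 0.1, -1.1]
finger_gap: 46.6
finger_force: 0.0
```

```bash
python3 - <<'E'
from h import *
c=imaging.camera("wrist");print(monitor.read_state()["eef_pos"])
e=np.array([np.cos(np.radians(3.5)),-np.sin(np.radians(3.5))])
im=c["img"].astype(int).sum(2)
for u in(290,320,345):
    print(u,[(r,int(im[r,u])) for r in range(160,190,1) if abs(im[r+1,u]-im[r-1,u])>60],[(r,int(im[r,u])) for r in range(350,388)])
for v in np.arange(160,190,4.): print(v,(plane(c,[(290,v),(345,v)],45)[:,:2]@e).round(1))
for v in range(356,388,4): print(v,(plane(c,[(290,v),(345,v)],57)[:,:2]@e).round(1),(plane(c,[(290,v),(345,v)],45)[:,:2]@e).round(1))
E
```

```text
[471.57124744  97.26550428 209.0993542 ]
290 [] [(350, 458), (351, 461), (352, 446), (353, 392), (354, 241), (355, 219), (356, 190), (357, 207), (358, 210), (359, 216), (360, 224), (361, 314), (362, 435), (363, 487), (364, 503), (365, 494), (366, 494), (367, 490), (368, 492), (369, 489), (370, 495), (371, 497), (372, 491), (373, 494), (374, 491), (375, 498), (376, 488), (377, 487), (378, 488), (379, 495), (380, 487), (381, 487), (382, 484), (383, 494), (384, 489), (385, 498), (386, 497), (387, 306)]
320 [] [(350, 452), (351, 455), (352, 453), (353, 397), (354, 232), (355, 207), (356, 197), (357, 219), (358, 220), (359, 215), (360, 230), (361, 320), (362, 432), (363, 481), (364, 495), (365, 500), (366, 488), (367, 491), (368, 490), (369, 492), (370, 492), (371, 491), (372, 491), (373, 485), (374, 489), (375, 487), (376, 484), (377, 490), (378, 483), (379, 484), (380, 486), (381, 472), (382, 490), (383, 487), (384, 484), (385, 493), (386, 506), (387, 313)]
345 [] [(350, 455), (351, 444), (352, 439), (353, 446), (354, 386), (355, 205), (356, 201), (357, 219), (358, 213), (359, 229), (360, 230), (361, 319), (362, 427), (363, 476), (364, 496), (365, 491), (366, 482), (367, 491), (368, 489), (369, 482), (370, 487), (371, 484), (372, 480), (373, 479), (374, 483), (375, 485), (376, 480), (377, 490), (378, 489), (379, 472), (380, 487), (381, 488), (382, 469), (383, 482), (384, 490), (385, 492), (386, 499), (387, 310)]
160.0 [405.4 405.4]
164.0 [409.  409.1]
168.0 [412.7 412.8]
172.0 [416.4 416.5]
176.0 [420.2 420.2]
180.0 [423.9 423.9]
184.0 [427.7 427.7]
188.0 [431.5 431.5]
356 [607.1 607.1] [615.3 615.3]
360 [612.1 612.1] [620.4 620.4]
364 [617. 617.] [625.5 625.5]
368 [622. 622.] [630.7 630.7]
372 [627.1 627.1] [635.9 635.9]
376 [632.2 632.2] [641.2 641.2]
380 [637.3 637.3] [646.5 646.5]
384 [642.5 642.5] [651.9 651.9]
```

```bash
python3 -c "
from cell import job; print(job.sign_off())"
```

```text
the job is handed in; nothing more can be done
None
```

The tile now overhangs the far edge by about 40 mm by the overhead camera (the wrist camera read about 38 mm), lies parallel to it within about 0.3° and stayed down throughout; the coaster has not moved, and the job is handed in.

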